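# Lock the sign jig's link with a hitch pin

### The arm

A 6-joint arm with a two-finger parallel gripper is mounted at the origin on the work surface. World frame = base frame: x ahead of the robot, y to its left, z up, the work surface at z = 0. Lengths are in m, angles in rad, forces in N, time in s.
With the tool pointing down it reaches from about 0.325 to 1 m from the base axis. Payload 5.1 kg.
Tool frame: the origin (TCP) lies at the very end of the fingers, on their centre line; the grasp point (between the pads) lies 19 mm behind it (manip.grip_depth is the z of the grasp point in the tool frame, in m); z points along the fingers, y is the direction in which the jaws open and shut (so a half turn about z gives the same grasp; the last joint's range is limited). The gripper opens to 85 mm and grips with 20 to 120 N. Pads are 22 mm wide; open, the fingers measure 114 mm over their backs; the gripper's body (76 mm by 85 mm) begins 54 mm behind the grasp point. The pads swing forward as they close: fully open they stand 13 mm farther back than shut.
Start: joints at [-1.278, 0.124, 1.65, -0, 1.367, -0.083], TCP at [0.239, -0.605, 0.231] pointing down, gripper open.
Joint ranges: [-2.61, 2.61], [-1.02, 2.33], [0.03, 2.71], [-1.35, 4.49], [0.32, 2.68], [-2.91, 2.91]. Speed limits (rad/s): [2.57, 2.57, 3.14, 3.14, 3.14, 3.14].

### API

Orientations are given as a unit quaternion [w, x, y, z].
In Python, from workcell import manip, eyes gives the robot as it stands.
- The arm moves only by the tool drive_tool, never from a script. Its argument "targets" is a list of rows, each a list of 5 numbers: the shift along the tool's x, y, z in m, then the turn about the tool's z in degrees, then the closure, from 0 (fully open) to 1 (shut). A call has 1 to 20 rows; each row shifts and turns the pose as measured when the row begins, along the tool's axes as they then stand; what a row does not reach is not made up. A row lasts 1/10 s, in which the tool goes at most 50 mm and 8.59 degrees, less where a joint would pass 70% of its speed; a pose out of reach is approached as far as the arm can. A call with a gripper value outside its range is refused whole. The fingers move at their own pace and stop on an object; "grip_force" is the grip in N (left out, the last holds). Time passes only in rows, so rows that do not move let the fingers close. It gives the time, the measured TCP pose, the force and the opening at its end, in the units of the state.
- manip.observe(): the state, without advancing time (a new reading comes with each control period).
- eyes.read_camera(name): name is "side" or "top"; returns a dict with "pixels" (480x640x3 uint8, red, green, blue), "camera_matrix" (3x3 intrinsics, pixels), "T" (4x4, takes a point from camera to world coordinates). Camera axes: x right, y down, z forward; pixel columns grow to the right and rows downward; lengths in m; the calibration is good to about 2 mm. A picture is of the moment at which its call begins. There is no depth.
- manip.sign_off(): hands the job in, once; it reports no verdict.
The state is a dict: "time_s": time; "joint_pos": joint angles; "joint_vel": joint speeds; "tau": joint torques, N m; "eef_pos": TCP position; "tcp_rot": TCP orientation; "force": force on the tool from outside, world axes, zero at the start; "wrist_torque": the same for the moment, N m; "width": opening from 0.0 (shut) to 1.0 (fully open).
Only numpy, scipy, OpenCV 4.12 (cv2) and the standard library are available. Lean on these libraries where they do the work, as an engineer would, in place of code of your own. Each camera call takes 0.05 s, during which the arm holds its last target. There are 200 camera calls.

### The job

Take the hitch pin from its rest, feel for the cross hole in the square post of the sign jig and push the pin through from the robot's side until its collar is home against the post. Then press the pin's sprung loop over until its bar snaps past the end of the pin and stays there, and let go. Work gently: do not shove the rubber-mounted post or press hard on the loop, and leave the screwdriver, phone and drink where they are.

Things in the scene. Friction and masses are not known exactly. Their poses are not given: they have to be found in the camera images.
- stand: Sign jig stand, fixed. Dark base plate 130 x 120 x 10 mm, black rubber bush 54 x 54 mm up to 34 mm, steel link whose square eye (56 x 56 mm, top at 42 mm) sits round the post; its flat bar runs along +y to a plywood board with a clear panel (under 45 mm high). Origin on the bench under the post's axis. +x: the way the pin is pushed; z up. Post: steel, 30 x 30 mm square, sides along x and y.
- post_face (a point): Point of the stand at the foot of the post's near face (where the pin enters): 15 mm before the post's axis, 42 mm above the bench, level with the top of the link's eye; axes as the stand. The square cross hole, 12.4 mm high, 13.4 mm wide, sharp-edged, runs along x straight through. How far the post has settled is not measured: the hole's centre is 20 to 36 mm above this point. Post top: 16 mm above the hole.
- post (a joint): How far the post is pushed along the stand's +x in its rubber bush, m: 0 at rest, 0.001 per 3 N of push; it springs back. It does not move in other directions.
- rest: Pale wooden pin rest, fixed, base 105 x 60 x 6 mm. A block 36 x 34 mm with a channel 13 mm wide carries the pin's shank level; a rib only 6 mm thick stands under the pin's handle, so that the handle is free on both sides. Origin on the bench under the front of the pin's collar; +x is the way the pin's end points.
- pin_grip (a point): Centre of the hitch pin's black handle, a bar 36 mm long (x), 14 mm wide (y), 18 mm high (z); at the start 50 mm above the bench. Axes: x along the shank towards its rounded end, z up. The handle joins the collar. The whole pin weighs about 0.12 kg.
- pin_collar (a point): Point on the pin's axis at the front face of its steel collar, 24 mm ahead of the handle's centre, axes as pin_grip. Collar 6 mm thick, 34 mm wide, 22 mm high. From here the 10 x 10 mm square steel shank runs along +x and ends in a low dome (10 mm across, 8 mm radius) whose tip is 43 mm ahead of this point. Home: collar against the post.
- loop (a joint): Angle of the pin's sprung loop, rad. 0: open, rising 0.873 rad (50 degrees) above the shank, forward over it, held there by a weak spring (about 1 N at the bar). It grows as the loop swings down to the pin's end; 0.873: level with the shank. From about 0.74 the bar rides over the domed end; past about 0.95 it has snapped under it and rests there by itself at about 1.0. Stop at 1.19.
- bail: The loop itself: a U of 4 mm steel wire, 44 mm wide, hinged on the collar's two sides at the height of the pin's axis. Origin: middle of the hinge axis, 3 mm behind the collar's front face (27 mm ahead of the handle's centre); x points to the cross bar, 46 mm away. The wire stretches along x, 8 N per mm; to pass the domed end it must stretch about 2 mm.
- tab (a point): Centre of the flat steel thumb tab that carries on outward from the loop's bar: 22 mm long, 24 mm wide, 3 mm thick. The point is 59 mm from the hinge. Press here, across the tab, to swing the loop. x points outward from the hinge, z out of the face that is uppermost. A press of about 3 to 10 N snaps the loop over.
- pin: The whole hitch pin; origin and axes as pin_collar.
- screwdriver: Loose screwdriver lying on the bench, origin at its middle underside; leave it alone.
- phone: Loose black phone, 150 x 72 x 9 mm, lying flat; leave it alone.
- drink: Loose closed drink can, 80 mm across, 120 mm high, standing; origin at the centre of its underside; leave it alone.

How it is judged:
On the way, in this order (a step that is already met when the one before it is completed fails the run):
1. the pin is pushed through the cross hole, its collar within 5 mm of the post, the loop still open (x of pin_collar in the frame of stand above -0.02 m and y of pin_collar in the frame of stand between -0.005 and 0.005 m and z of pin_collar in the frame of stand between 0.056 and 0.084 m and angle between the x axis of pin_collar and the x axis of stand, either way round below 0.17 rad and value of joint loop below 0.6 rad), for 0.1 s.
2. the loop is snapped past the pin's end, the pin still home (x of pin_collar in the frame of stand above -0.02 m and y of pin_collar in the frame of stand between -0.005 and 0.005 m and z of pin_collar in the frame of stand between 0.056 and 0.084 m and angle between the x axis of pin_collar and the x axis of stand, either way round below 0.17 rad and value of joint loop above 0.95 rad), for 0.2 s.
At the end, for the whole second after the job is handed in: The pin is through the cross hole of the post from the robot's side (within 5 mm sideways of its line, 56 to 84 mm high, within 0.17 rad of it), its collar within 5 mm of the resting post's near face, its loop snapped past the end (loop angle above 0.95 rad), all at rest and released (all of step 2 and linear speed of pin below 0.02 m/s and angular speed of pin below 0.3 rad/s and velocity of joint loop below 0.3 rad/s); the robot touches nothing.
It fails at once if the post is shoved more than 6 mm in its bush (about 18 N) (value of joint post above 0.006 m or value of joint post below -0.006 m).
It fails at once if the fingers press on the loop with more than 25 N (contact force between the fingers and bail above 25 N).
It fails at once if the screwdriver is moved more than 30 mm (distance of screwdriver from where it was at the start of the episode above 0.03 m).
It fails at once if the phone is moved more than 30 mm (distance of phone from where it was at the start of the episode above 0.03 m).
It fails at once if the drink is moved more than 30 mm (distance of drink from where it was at the start of the episode above 0.03 m).
It also fails if it takes over 64 s, if anything falls off the work surface, if the arm or the gripper's body presses on something with over 40 N, if the wrist force passes 120 N, or if a joint passes its speed limit or range.

## Working session

There is one attempt and no reset: what is moved stays moved. The work goes in short steps, Python scripts to look and compute and a tool call to move; the robot and the scene stay as the last step left them, time stands still between calls to the robot, and variables do not carry over. Pictures are saved under pics/ and viewed, about 8 in all and at most 12, crops included, and the job is handed in when it is done.

Besides the shell and the picture viewer there is one more tool, called after ">>>" as name(argument=value, ...) on one line, values as JSON. drive_tool: Moves the arm, as the interface text tells. Its arguments: {"type":"object","properties":{"targets":{"type":"array"},"grip_force":{"type":"number"}},"required":["targets"]}

```bash
mkdir -p pics; ls
cat > h.py <<'E'
import numpy as np, cv2
from workcell import manip, eyes
def shot(n):
    c=eyes.read_camera(n); return c['pixels'],np.array(c['camera_matrix']),np.array(c['T'])
def ray(K,T,u,v):
    d=T[:3,:3]@np.linalg.solve(K,[u,v,1.]); return T[:3,3],d/np.linalg.norm(d)
def onz(K,T,u,v,z):
    o,d=ray(K,T,u,v); return o+d*(z-o[2])/d[2]
def proj(K,T,p):
    q=K@(T[:3,:3].T@(np.array(p)-T[:3,3])); return q[:2]/q[2]
def save(n,img): cv2.imwrite(f'pics/{n}.png',img[:,:,::-1])
E
python3 - <<'E'
from h import *
for n in('side','top'):
    i,K,T=shot(n); save(n+'0',i); np.savez(n+'0.npz',i=i,K=K,T=T); print(n,K.tolist(),T.round(3).tolist())
s=manip.observe(); print(s, manip.grip_depth)
E
```

```text
pics
side [[488.7873326630506, 0.0, 320.55884146703335], [0.0, 488.7873326630506, 234.34487589244722], [0.0, 0.0, 1.0]] [[-0.916, -0.259, 0.306, 0.251], [-0.4, 0.56, -0.725, 0.651], [0.016, -0.787, -0.616, 0.678], [0.0, 0.0, 0.0, 1.0]]
top [[522.6337461253521, 0.0, 325.88300990278594], [0.0, 522.6337461253521, 236.08599131793318], [0.0, 0.0, 1.0]] [[0.01, -0.997, 0.076, 0.466], [-1.0, -0.008, 0.016, -0.089], [-0.015, -0.076, -0.997, 1.188], [0.0, 0.0, 0.0, 1.0]]
{'time_s': 0.1, 'joint_pos': array([-1.27759389e+00,  1.24472676e-01,  1.65156936e+00, -1.06479785e-05,
        1.36752788e+00, -8.25751130e-02]), 'joint_vel': array([ 0.00154562, -0.0007309 , -0.0032804 , -0.0014906 , -0.00051941,
       -0.00155643]), 'tau': array([ 5.06415872e-04, -4.24933434e+01, -3.66652465e+01, -8.99479505e-05,
        3.95512368e-03,  3.54932936e-06]), 'eef_pos': array([ 0.23836652, -0.60410005,  0.23013587]), 'tcp_rot': array([-9.82603180e-04,  9.82400088e-01,  1.86786213e-01, -1.09108172e-04]), 'force': array([ 0.10354497, -0.15844307, -0.12926825]), 'wrist_torque': array([ 0.02761206, -0.00515159, -0.04031161]), 'width': 0.9982489850984143} -0.0187
```

View pics/side0.png

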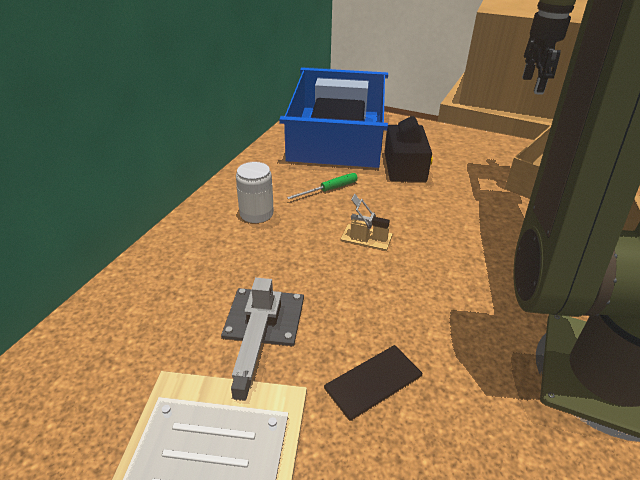

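View pics/top0.png

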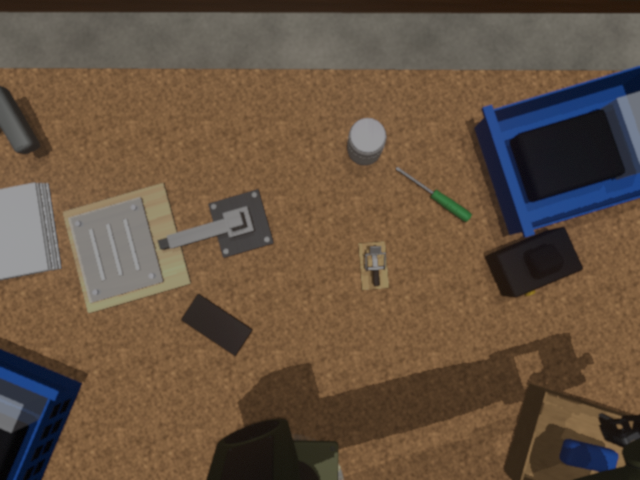

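The side picture shows the stand near (262,300) and the pin on its rest near (366,225). In the top picture the pin is at (375,265) pointing up (+x), and the post is at (238,222) with its bar running left and slightly down. Next I'll view enlarged crops.

Run:
```python
from h import *
def crop(i,x,y,w,h,s): return cv2.resize(i[y:y+h,x:x+w],None,fx=s,fy=s,interpolation=cv2.INTER_CUBIC)
t=np.load('top0.npz')['i'];s=np.load('side0.npz')['i']
a=crop(t,340,235,66,60,6);b=crop(s,335,190,66,60,6);c=crop(t,200,185,80,75,5)[:360];d=crop(s,215,270,95,80,5)[:, :]
c=cv2.resize(crop(t,200,185,80,73,5),(396,360));d=cv2.resize(crop(s,218,270,88,80,5),(396,360))
m=np.vstack([np.hstack([a,b]),np.hstack([c,d])]);print(m.shape);save('crops0',cv2.resize(m,(660,600)))
K=np.load('top0.npz');T=K['T'];Kk=K['K']
# base plate: dark mask corners
hsv=cv2.cvtColor(t,cv2.COLOR_RGB2HSV)
sub=np.zeros(t.shape[:2],np.uint8);sub[185:260,200:280]=255
m=((hsv[...,1]<70)&(sub>0)).astype(np.uint8)*255
cs,_=cv2.findContours(m,cv2.RETR_EXTERNAL,cv2.CHAIN_APPROX_NONE);cmax=max(cs,key=cv2.contourArea)
print('plate rect',cv2.minAreaRect(cmax))
# screws on plate and rest base rect
sub[:]=0;sub[235:295,340:406]=255
m=((hsv[...,2]>95)&(sub>0)).astype(np.uint8)
print(np.percentile(hsv[235:295,340:406,2],[5,25,50,75,95]))
S=np.load('side0.npz')
for n,p in (('drink',(367,140)),('can',(367,128)),('phone',(217,325)),('post',(238,222)),('pin',(375,265)),('scr',(433,193))):
    print(n,onz(Kk,T,*p,0.01).round(3))
```

```text
(720, 792, 3)
plate rect ((232.0384063720703, 225.48876953125), (55.839996337890625, 69.63999938964844), 73.73979187011719)
[ 94. 119. 125. 131. 148.]
drink [ 0.777 -0.163  0.01 ]
can [ 0.805 -0.163  0.01 ]
phone [0.354 0.171 0.01 ]
post [0.586 0.129 0.01 ]
pin [ 0.491 -0.182  0.01 ]
scr [ 0.656 -0.313  0.01 ]
```

View pics/crops0.png

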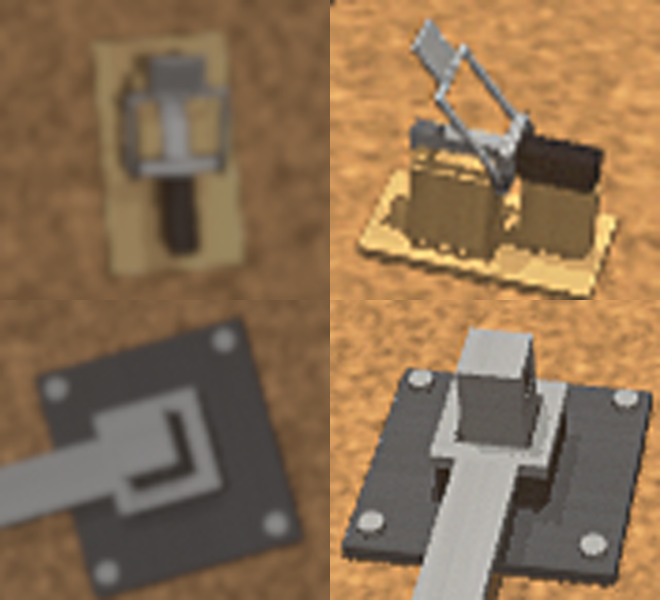

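The crops show the pin with its dark handle toward the robot and its loop raised forward, the four base-plate screws, and the post top (side-crop corners (475,330), (535,333), (527,376), (460,374)). Now I'll turn these into positions.

Run:
```python
from h import *
t=np.load('top0.npz');s=np.load('side0.npz');ti,tk,tT=t['i'],t['K'],t['T'];si,sk,sT=s['i'],s['K'],s['T']
tp=lambda u,v:(200+u/4.125,185+(v-300)/4.11); sp=lambda u,v:(218+(u-330)/3.75,270+(v-300)/3.75)
A=np.array([onz(tk,tT,*tp(u,v),.012) for u,v in[(55,388),(223,340),(275,522),(106,573)]])
B=np.array([onz(sk,sT,*sp(u,v),.012) for u,v in[(420,378),(626,398),(593,543),(370,520)]])
for n,P in(('top',A),('side',B)):
    print(n,'centre',P.mean(0).round(4),'sides',np.linalg.norm(np.roll(P,-1,0)-P,axis=1).round(4)); 
    d=np.roll(P,-1,0)-P; print(np.degrees(np.arctan2(d[:,1],d[:,0])).round(1))
# plate outline in top
hsv=cv2.cvtColor(ti,cv2.COLOR_RGB2HSV)
c=A.mean(0)
# post top: side corners -> height by ray vs vertical axis
pts=np.array([(475,330),(535,333),(527,376),(460,374)],float); u,v=sp(*pts.mean(0)); print('posttop px side',u,v)
for cc in (A.mean(0),B.mean(0)):
    o,d=ray(sk,sT,u,v); k=np.dot(cc[:2]-o[:2],d[:2])/np.dot(d[:2],d[:2]); q=o+k*d; print('post top',q.round(4),'miss',(q-cc)[:2].round(4))
for z in(.08,.085,.09): 
    P=np.array([onz(sk,sT,*sp(*p),z) for p in pts]); print(z,P.mean(0).round(4),np.linalg.norm(np.roll(P,-1,0)-P,axis=1).round(4))
# top view post-top: edges from crop
# rest & handle
def mask(img,r,f):
    h=cv2.cvtColor(img,cv2.COLOR_RGB2HSV).astype(int); m=np.zeros(img.shape[:2],np.uint8); x,y,w,hh=r; m[y:y+hh,x:x+w]=f(h[y:y+hh,x:x+w])*255
    return m
m=mask(ti,(340,235,66,60),lambda h:(h[...,2]<55)); 
cs,_=cv2.findContours(m,cv2.RETR_EXTERNAL,cv2.CHAIN_APPROX_NONE);q=max(cs,key=cv2.contourArea);r=cv2.minAreaRect(q);print('handle top',r)
box=cv2.boxPoints(r);print(np.array([onz(tk,tT,*p,.058) for p in box]).round(4).tolist(),onz(tk,tT,*r[0],.059).round(4))
m=mask(si,(335,190,66,60),lambda h:(h[...,2]<50))
cs,_=cv2.findContours(m,cv2.RETR_EXTERNAL,cv2.CHAIN_APPROX_NONE);q=max(cs,key=cv2.contourArea);r=cv2.minAreaRect(q);print('handle side',r,onz(sk,sT,*r[0],.052).round(4))
# rest edges in top at z=.006
E=np.array([onz(tk,tT,340+u/5,235+v/5,.006) for u,v in[(95,42),(225,32),(243,265),(112,275)]]);d=np.roll(E,-1,0)-E
print('rest',E.mean(0).round(4),np.linalg.norm(d,axis=1).round(4),np.degrees(np.arctan2(d[:,1],d[:,0])).round(1))
Es=np.array([onz(sk,sT,335+(u-330)/5,190+v/5,.006) for u,v in[(398,170),(617,215),(593,290),(360,242)]]);d=np.roll(Es,-1,0)-Es
print('rest side',Es.mean(0).round(4),np.linalg.norm(d,axis=1).round(4),np.degrees(np.arctan2(d[:,1],d[:,0])).round(1))
```

```text
top centre [0.5838 0.124  0.012 ] sides [0.0963 0.1053 0.0966 0.1067]
[ -73.4 -163.1  107.4   16.7]
side centre [0.5834 0.121  0.012 ] sides [0.1067 0.0954 0.1064 0.0955]
[-163.2  106.5   16.9  -73.3]
posttop px side 263.1333333333333 284.2
post top [0.5802 0.1218 0.0838] miss [-0.0036 -0.0022]
post top [0.5815 0.1198 0.0816] miss [-0.0019 -0.0012]
0.08 [0.5824 0.1182 0.08  ] [0.0286 0.0289 0.0309 0.0299]
0.085 [0.5797 0.1226 0.085 ] [0.0283 0.0286 0.0307 0.0296]
0.09 [0.5769 0.1271 0.09  ] [0.0281 0.0284 0.0304 0.0294]
handle top ((374.5, 277.0), (12.0, 3.0), 90.0)
[[0.4772, -0.1741, 0.058], [0.4773, -0.1806, 0.058], [0.4515, -0.1806, 0.058], [0.4515, -0.1742, 0.058]] [ 0.4644 -0.1773  0.059 ]
handle side ((387.7353210449219, 224.558837890625), (0.7276068925857544, 5.093247413635254), 14.03624439239502) [ 0.4446 -0.1782  0.052 ]
rest [ 0.4899 -0.1797  0.006 ] [0.059  0.1052 0.059  0.1052] [ -85.1 -175.5   94.9    4.4]
rest side [ 0.4881 -0.1801  0.006 ] [0.1021 0.0557 0.1046 0.0568] [-174.4   96.3    6.2  -86.2]
```

```bash
cat >> h.py <<'E'
from scipy.spatial.transform import Rotation as Ro
def st():
    s=manip.observe(); q=s['tcp_rot']; R=Ro.from_quat([q[1],q[2],q[3],q[0]]).as_matrix(); return s,s['eef_pos'],R
def go(target,yaw):
    s,p,R=st(); y=np.degrees(np.arctan2(R[1,0],R[0,0])); print('t',round(s['time_s'],2),'p',p.round(4),'yaw',y.round(2),'tilt',(R[:,2]*[1,1,0]).round(4),'F',s['force'].round(2),'w',round(s['width'],3))
    a=np.radians(yaw); # shift in tool axes after turning
    d=np.array(target)-p; print('turn',(y-yaw).round(2),'then shift',[round(float(v),4) for v in (d[0]*np.cos(a)+d[1]*np.sin(a), d[0]*np.sin(a)-d[1]*np.cos(a), -d[2])])
E
python3 - <<'E'
from h import *
go([.4645,-.182,.13],4.5)
E
```

```text
t 0.1 p [ 0.2384 -0.6041  0.2301] yaw 21.53 tilt [-0.0006  0.0019 -0.    ] F [ 0.1  -0.16 -0.13] w 0.998
turn 17.03 then shift [0.2586, -0.4031, 0.1001]
```

>>> drive_tool(targets=[[0,0,0,8.5,0],[0,0,0,8.5,0],[0,0,0,0,0]])

```text
time_s: 0.4
eef_pos: [0.2381, -0.6031, 0.2279]
tcp_rot: [-0.003, 0.999, 0.036, -0.001]
force: [-0.2, -0.2, 0.3]
width: 1.001
```

>>> drive_tool(targets=[[0.024,-0.037,0,0,0],[0.024,-0.037,0,0,0],[0.024,-0.037,0,0,0],[0.024,-0.037,0,0,0],[0.024,-0.037,0,0,0],[0.024,-0.037,0,0,0],[0.024,-0.037,0,0,0],[0.024,-0.037,0,0,0],[0.024,-0.037,0,0,0],[0,0,0,0,0],[0,0,0,0,0]])

```text
time_s: 1.5
eef_pos: [0.4297, -0.2393, 0.2256]
tcp_rot: [-0.005, 0.999, 0.053, -0.001]
force: [0.6, -0.6, 0.6]
width: 0.999
```

Run:
```python
from h import *
go([.4645,-.182,.13],4.5)
```

```text
t 1.5 p [ 0.4297 -0.2393  0.2256] yaw 6.08 tilt [-0.0029  0.0095 -0.    ] F [ 0.57 -0.58  0.57] w 0.999
turn 1.58 then shift [0.0392, -0.0544, 0.0956]
```

>>> drive_tool(targets=[[0.013,-0.018,0.01,1.6,0],[0.013,-0.018,0.02,0,0],[0.013,-0.018,0.02,0,0],[0,0,0.02,0,0],[0,0,0.015,0,0],[0,0,0,0,0]])

```text
time_s: 2.1
eef_pos: [0.463, -0.1869, 0.1387]
tcp_rot: [-0.003, 0.999, 0.039, -0.001]
force: [0.3, 0.4, -0.3]
width: 1.001
```

Run:
```python
from h import *
go([.4645,-.182,.031],4.5)
i,K,T=shot('side');j,K2,T2=shot('top')
def crop(i,x,y,w,h,s): return cv2.resize(i[y:y+h,x:x+w],None,fx=s,fy=s,interpolation=cv2.INTER_CUBIC)
save('grasp',np.hstack([crop(j,340,215,90,90,4),crop(i,330,150,90,90,4)]))
```

```text
t 2.1 p [ 0.463  -0.1869  0.1387] yaw 4.46 tilt [-0.0023  0.0064 -0.    ] F [ 0.28  0.35 -0.29] w 1.001
turn -0.04 then shift [0.0018, -0.0047, 0.1077]
```

View pics/grasp.png

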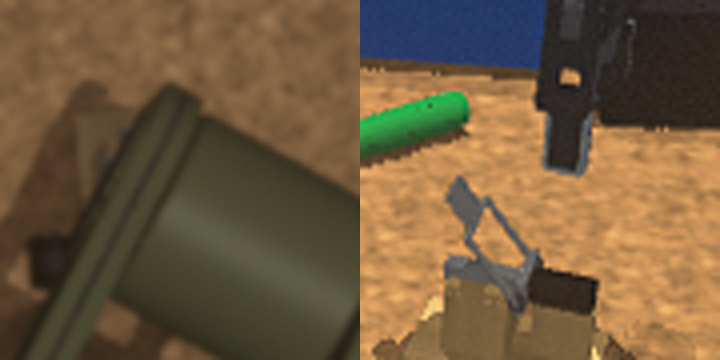

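The picture shows the finger above the handle, whose centre is near side pixel (380,223). I'll check that against the projected estimate.

Run:
```python
from h import *
i,K,T=shot('side'); print(proj(K,T,[.4645,-.182,.05]),onz(K,T,380.5,223,.053))
go([.4635,-.182,.031],4.5)
```

```text
[379.37056268 222.00618963] [ 0.46014869 -0.17563021  0.053     ]
t 2.25 p [ 0.465  -0.1876  0.1421] yaw 4.42 tilt [ 0.003   0.0037 -0.    ] F [ 0.37  0.21 -0.03] w 1.004
turn -0.08 then shift [-0.0011, -0.0057, 0.1111]
```

>>> drive_tool(targets=[[0.001,-0.005,0.015,0,0],[0,0,0.02,0,0],[0,0,0.02,0,0],[0,0,0.015,0,0],[0,0,0.01,0,0],[0,0,0,0,0]])

```text
time_s: 2.85
eef_pos: [0.4689, -0.1846, 0.0624]
tcp_rot: [0.001, 0.999, 0.038, 0.006]
force: [0.5, -0.0, -0.4]
width: 1.0
```

Run:
```python
from h import *
go([.4635,-.182,.031],4.5)
```

```text
t 2.85 p [ 0.4689 -0.1846  0.0624] yaw 4.34 tilt [ 0.0124 -0.001  -0.    ] F [ 0.54 -0.05 -0.41] w 1.0
turn -0.16 then shift [-0.0052, -0.003, 0.0314]
```

>>> drive_tool(targets=[[-0.002,-0.002,0.012,0,0],[-0.002,-0.001,0.012,0,0],[-0.001,0,0.008,0,0],[0,0,0,0,0]])

```text
time_s: 3.25
eef_pos: [0.4648, -0.1823, 0.0292]
tcp_rot: [0.001, 0.999, 0.038, 0.008]
force: [-0.5, 0.7, -0.1]
width: 1.002
```

Run:
```python
from h import *
go([.4635,-.182,.031],4.5)
```

```text
t 3.25 p [ 0.4648 -0.1823  0.0292] yaw 4.35 tilt [ 0.0151 -0.0023 -0.    ] F [-0.51  0.67 -0.15] w 1.002
turn -0.15 then shift [-0.0013, -0.0004, -0.0018]
```

>>> drive_tool(targets=[[-0.001,0,-0.002,0,1],[0,0,0,0,1],[0,0,0,0,1],[0,0,0,0,1],[0,0,0,0,1],[0,0,0,0,1],[0,0,0,0,1],[0,0,0,0,1]], grip_force=60)

```text
time_s: 4.05
eef_pos: [0.4649, -0.1825, 0.0329]
tcp_rot: [0.002, 0.999, 0.038, 0.009]
force: [-0.3, 0.8, 0.7]
width: 0.149
```

Run:
```python
from h import *
go([.4635,-.182,.031],4.5)
```

```text
t 4.05 p [ 0.4649 -0.1825  0.0329] yaw 4.37 tilt [ 0.0178 -0.0029 -0.    ] F [-0.3   0.82  0.68] w 0.149
turn -0.13 then shift [-0.0014, -0.0006, 0.0019]
```

>>> drive_tool(targets=[[0,0,-0.01,0,1],[0,0,-0.02,0,1],[0,0,-0.025,0,1],[0,0,-0.025,0,1],[0,0,-0.015,0,1],[0,0,0,0,1],[0,0,0,-4,1],[0,0,0,-4,1],[0,0,0,-4,1],[0,0,0,0,1]])

```text
time_s: 5.05
eef_pos: [0.461, -0.1826, 0.1319]
tcp_rot: [0.003, 0.989, 0.146, 0.007]
force: [-0.4, 0.3, -1.0]
width: 0.151
```

Run:
```python
from h import *
go([.4854,.093,.12],16.8)
```

```text
t 5.05 p [ 0.461  -0.1826  0.1319] yaw 16.77 tilt [ 0.0143 -0.0042 -0.    ] F [-0.44  0.32 -0.98] w 0.151
turn -0.03 then shift [0.103, -0.2568, 0.0119]
```

>>> drive_tool(targets=[[0.01,-0.026,0,0,1],[0.01,-0.026,0,0,1],[0.01,-0.026,0,0,1],[0.01,-0.026,0,0,1],[0.01,-0.026,0,0,1],[0.01,-0.026,0,0,1],[0.01,-0.026,0,0,1],[0.01,-0.026,0,0,1],[0.01,-0.026,0,0,1],[0,0,0,0,1],[0,0,0,0,1]])

```text
time_s: 6.15
eef_pos: [0.4781, 0.0758, 0.1241]
tcp_rot: [0.003, 0.991, 0.135, 0.002]
force: [0.3, -0.4, -0.5]
width: 0.155
```

Run:
```python
from h import *
go([.4854,.093,.06],16.8)
```

```text
t 6.15 p [0.4781 0.0758 0.1241] yaw 15.55 tilt [ 0.0043 -0.0045 -0.    ] F [ 0.31 -0.37 -0.54] w 0.155
turn -1.25 then shift [0.012, -0.0144, 0.0641]
```

>>> drive_tool(targets=[[0.006,-0.007,0.015,-1.2,1],[0.006,-0.007,0.02,0,1],[0,0,0.02,0,1],[0,0,0.005,0,1],[0,0,0,0,1],[0,0,0,0,1]])

```text
time_s: 6.75
eef_pos: [0.4866, 0.0883, 0.0626]
tcp_rot: [0.003, 0.99, 0.141, 0.002]
force: [-0.3, 0.4, -1.5]
width: 0.154
```

Run:
```python
from h import *
go([.4854,.093,.05],16.8)
i,K,T=shot('side');j,K2,T2=shot('top');np.savez('s1.npz',i=i,K=K,T=T);np.savez('t1.npz',i=j,K=K2,T=T2)
go([.4854,.093,.05],16.8)
def crop(i,x,y,w,h,s): return cv2.resize(i[y:y+h,x:x+w],None,fx=s,fy=s,interpolation=cv2.INTER_CUBIC)
save('pre',np.hstack([crop(j,210,190,60,75,6),crop(i,240,255,75,75,6)]))
```

```text
t 6.75 p [0.4866 0.0883 0.0626] yaw 16.26 tilt [ 0.0049 -0.006  -0.    ] F [-0.26  0.44 -1.45] w 0.154
turn -0.54 then shift [0.0002, -0.0049, 0.0126]
t 6.85 p [0.4871 0.0885 0.0631] yaw 16.28 tilt [ 0.0063 -0.0059 -0.    ] F [-0.29  0.07 -0.86] w 0.151
turn -0.52 then shift [-0.0004, -0.0048, 0.0131]
```

View pics/pre.png

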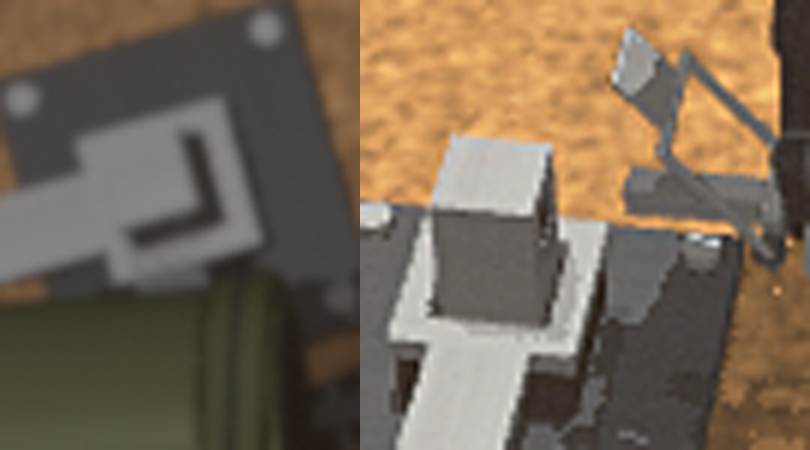

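In the side view the shank tip is at crop (628,190), the post-top corners at (455,135), (551,148), (537,213), (432,207), and the hole shows as a dark patch on the near face around (545,210). In the top view the eye corners are (75,138), (222,98), (262,240), (112,285).

```bash
cat > m.py <<'E'
from h import *
s=np.load('s1.npz');t=np.load('t1.npz')
sp=lambda u,v:(240+(u-360)/6-.4,255+v/6-.4); tp=lambda u,v:(210+u/6-.4,190+v/6-.4)
sk,sT,tk,tT=s['K'],s['T'],t['K'],t['T']
yaw=np.radians(16.8);ex=np.array([np.cos(yaw),np.sin(yaw),0]);ey=np.array([-ex[1],ex[0],0]);ez=np.array([0,0,1.])
E=np.array([onz(tk,tT,*tp(*p),.042) for p in[(75,138),(222,98),(262,240),(112,285)]]);print('eye top',E.mean(0).round(4),np.linalg.norm(np.roll(E,-1,0)-E,axis=1).round(4))
Es=np.array([onz(sk,sT,*sp(*p),.042) for p in[(607,222),(577,352),(388,340)]]);print('eye side',((Es[0]+Es[2])/2).round(4),np.linalg.norm(np.diff(Es,axis=0),axis=1).round(4))
from scipy.optimize import least_squares
loc=np.array([(15,15),(-15,15),(15,-15),(-15,-15)])/1000
# image order: (432,207)=+x+y ; (537,213)=-x+y ; (455,135)=+x-y ; (551,148)=-x-y
px=[(432,207),(537,213),(455,135),(551,148)]
def res(q,fix=None):
    c=np.array(q); return np.concatenate([proj(sk,sT,c+ex*a+ey*b)-sp(*p) for (a,b),p in zip(loc,px)])
c0=E.mean(0)
for cz in (.080,.082,.084,.086,.088):
    r=least_squares(lambda q:res([q[0],q[1],cz]),c0[:2]);print(cz,r.x.round(4),np.sqrt(r.cost).round(2))
# pin tip
p=np.array([.4868,.0884,.0628]);y=np.radians(16.27);a=np.array([np.cos(y),np.sin(y),0])
for dr in (0,-.8): 
    tip=p+a*.067+ez*(.0171+.067*np.radians(dr)); print('tip',tip.round(4),'pred px',proj(sk,sT,tip).round(1),'seen',np.round(sp(628,190),1))
E
python3 m.py
```

```text
eye top [0.5842 0.1239 0.042 ] [0.0562 0.0548 0.0575 0.0563]
eye side [0.5826 0.1232 0.042 ] [0.0538 0.0556]
0.08 [0.5848 0.1184] 0.75
0.082 [0.5837 0.1202] 0.77
0.084 [0.5826 0.1219] 0.79
0.086 [0.5815 0.1237] 0.81
0.088 [0.5803 0.1255] 0.84
tip [0.5511 0.1072 0.0799] pred px [282.  285.4] seen [284.3 286.3]
tip [0.5511 0.1072 0.079 ] pred px [282.  285.7] seen [284.3 286.3]
```

```bash
cat >> m.py <<'E'
print('----')
g=cv2.cvtColor(s['i'],cv2.COLOR_RGB2GRAY); print('cols',list(range(264,277)))
for r in range(276,312): print(r,g[r,264:277].tolist())
c=np.array([.583,.1235,0])
for z in (.066,.068,.070,.072): print(z,[proj(sk,sT,c-.015*ex+b*ey+(z+h)*ez).round(1).tolist() for b,h in((.0067,.0062),(-.0067,.0062),(.0067,-.0062),(-.0067,-.0062),(.015,0),(-.015,0))])
for n,u0 in(('shank',range(285,300,3)),):
    for u in u0: print(u,g[276:298,u].tolist())
E
python3 m.py | sed -n '/----/,$p'
```

```text
----
cols [264, 265, 266, 267, 268, 269, 270, 271, 272, 273, 274, 275, 276]
276 [164, 165, 173, 165, 162, 161, 171, 182, 187, 178, 175, 171, 174]
277 [183, 182, 184, 185, 179, 167, 154, 155, 165, 172, 178, 179, 179]
278 [194, 192, 192, 188, 187, 176, 173, 175, 166, 166, 163, 161, 153]
279 [192, 191, 197, 198, 200, 199, 201, 200, 173, 177, 160, 150, 146]
280 [192, 191, 193, 197, 195, 196, 202, 157, 157, 180, 173, 165, 173]
281 [192, 192, 194, 199, 196, 199, 205, 91, 166, 190, 176, 182, 182]
282 [195, 195, 195, 196, 195, 197, 207, 91, 163, 175, 168, 176, 176]
283 [196, 194, 195, 196, 195, 202, 173, 61, 144, 173, 170, 155, 157]
284 [194, 195, 195, 195, 196, 205, 171, 70, 119, 176, 159, 140, 150]
285 [195, 196, 198, 196, 198, 210, 101, 73, 122, 174, 162, 165, 169]
286 [196, 195, 197, 196, 199, 207, 83, 77, 119, 182, 185, 190, 183]
287 [197, 194, 195, 198, 202, 172, 81, 66, 110, 180, 187, 175, 169]
288 [196, 198, 195, 199, 211, 110, 63, 65, 117, 189, 186, 171, 164]
289 [199, 197, 202, 205, 211, 87, 51, 67, 92, 183, 169, 156, 153]
290 [167, 168, 199, 202, 175, 87, 43, 62, 97, 167, 157, 147
[... 1574 characters left out ...]
296.1], [271.0, 290.7], [268.4, 297.0], [271.8, 285.0]]
0.072 [[269.1, 290.2], [270.7, 284.9], [269.5, 295.3], [271.0, 289.9], [268.3, 296.1], [271.8, 284.2]]
285 [171, 179, 177, 170, 170, 156, 134, 110, 112, 115, 113, 92, 91, 88, 102, 170, 132, 100, 103, 101, 102, 98]
288 [175, 170, 175, 181, 183, 167, 145, 120, 117, 119, 117, 93, 97, 91, 97, 156, 178, 92, 97, 103, 102, 99]
291 [113, 105, 100, 101, 84, 98, 96, 101, 88, 92, 92, 95, 98, 92, 96, 141, 170, 99, 97, 103, 101, 100]
294 [156, 168, 176, 178, 163, 151, 146, 103, 102, 96, 89, 90, 100, 93, 92, 126, 189, 135, 121, 115, 117, 103]
297 [182, 185, 175, 154, 149, 160, 175, 156, 106, 88, 106, 97, 93, 95, 89, 106, 186, 189, 112, 148, 111, 118]
```

```bash
cat >> h.py <<'E'
C=np.array([.583,.1235,0]);YW=16.8
def stand():
    s,p,R=st(); a=np.radians(YW); ex=np.array([np.cos(a),np.sin(a),0]);ey=np.array([-ex[1],ex[0],0]); d=p-C
    tip=p+R@np.array([.067,0,-.0171])
    yaw=np.degrees(np.arctan2(R[1,0],R[0,0])); pitch=np.degrees(R[:,2]@ex)
    F=s['force']; print('t',round(s['time_s'],2),'TCP stand mm',(1e3*np.array([d@ex,d@ey,p[2]])).round(1),'tipx',round(1e3*float(d@ex)+67,1),'dyaw',round(yaw-YW,2),'nose pitch',round(pitch-1.02,2),'roll',round(np.degrees(R[:,2]@ey),2),'F st',np.round([F@ex,F@ey,F[2]],1),'w',round(s['width'],3))
E
python3 -c "
from h import *
stand()"
```

```text
t 6.85 TCP stand mm [-101.9   -5.8   63.1] tipx -34.9 dyaw -0.52 nose pitch -0.77 roll -0.43 F st [-0.3  0.2 -0.9] w 0.151
```

>>> drive_tool(targets=[[0,-0.003,0.005,-0.6,1],[0,-0.003,0.005,0,1],[0.005,0,0.001,0,1],[0.005,0,0,0,1],[0,0,0,0,1],[0,0,0,0,1]])

```text
time_s: 7.45
eef_pos: [0.4976, 0.0981, 0.0537]
tcp_rot: [0.004, 0.989, 0.147, 0.005]
force: [-0.4, 0.1, -1.2]
width: 0.153
```

```bash
python3 -c "
from h import *
stand()"
```

```text
t 7.45 TCP stand mm [-89.1   0.3  53.7] tipx -22.1 dyaw 0.13 nose pitch -0.51 roll -0.48 F st [-0.4  0.2 -1.2] w 0.153
```

>>> drive_tool(targets=[[0.002,0,0.0015,0,1],[0.002,0,0,0,1],[0.002,0,0,0,1],[0,0,0,0,1]])

```text
time_s: 7.85
eef_pos: [0.504, 0.0999, 0.0522]
tcp_rot: [0.004, 0.989, 0.147, 0.005]
force: [-0.7, 1.2, -0.9]
width: 0.153
```

```bash
python3 -c "
from h import *
stand()"
```

```text
t 7.85 TCP stand mm [-82.4   0.3  52.2] tipx -15.4 dyaw 0.13 nose pitch -0.5 roll -0.48 F st [-0.3  1.3 -0.9] w 0.153
```

Tip nominally at the face (it could be about 2 mm further back); creeping forward.

>>> drive_tool(targets=[[0.002,0,0,0,1],[0.002,0,0,0,1],[0,0,0,0,1]])

```text
time_s: 8.15
eef_pos: [0.5082, 0.1012, 0.0523]
tcp_rot: [0.004, 0.989, 0.147, 0.005]
force: [0.3, 0.1, -1.3]
width: 0.148
```

```bash
python3 -c "
from h import *
stand()"
```

```text
t 8.15 TCP stand mm [-78.1   0.2  52.3] tipx -11.1 dyaw 0.12 nose pitch -0.5 roll -0.49 F st [ 0.3  0.  -1.3] w 0.148
```

>>> drive_tool(targets=[[0.002,0,0,0,1],[0.002,0,0,0,1],[0,0,0,0,1]])

```text
time_s: 8.45
eef_pos: [0.5124, 0.1024, 0.0524]
tcp_rot: [0.004, 0.989, 0.147, 0.005]
force: [-0.6, -0.1, -1.5]
width: 0.149
```

```bash
python3 -c "
from h import *
stand()"
```

```text
t 8.45 TCP stand mm [-73.7   0.2  52.4] tipx -6.7 dyaw 0.12 nose pitch -0.49 roll -0.49 F st [-0.6  0.1 -1.5] w 0.149
```

>>> drive_tool(targets=[[0.003,0,0,0,1],[0.003,0,0,0,1],[0.003,0,0,0,1],[0,0,0,0,1]])

```text
time_s: 8.85
eef_pos: [0.5218, 0.1053, 0.0525]
tcp_rot: [0.004, 0.989, 0.147, 0.005]
force: [-0.2, -0.7, -0.5]
width: 0.152
```

```bash
python3 -c "
from h import *
stand()"
```

```text
t 8.85 TCP stand mm [-63.8   0.2  52.5] tipx 3.2 dyaw 0.12 nose pitch -0.49 roll -0.49 F st [-0.4 -0.6 -0.5] w 0.152
```

>>> drive_tool(targets=[[0.003,0,0.0003,0,1],[0.003,0,0,0,1],[0.003,0,0,0,1],[0.003,0,0,0,1],[0,0,0,0,1]])

```text
time_s: 9.35
eef_pos: [0.5345, 0.1091, 0.0523]
tcp_rot: [0.004, 0.989, 0.147, 0.005]
force: [-0.1, -0.2, -1.1]
width: 0.152
```

Run:
```python
from h import *
stand()
i,K,T=shot('side')
save('mid',cv2.resize(i[240:330,225:315],None,fx=6,fy=6,interpolation=cv2.INTER_CUBIC))
```

```text
t 9.35 TCP stand mm [-50.6   0.3  52.3] tipx 16.4 dyaw 0.12 nose pitch -0.49 roll -0.49 F st [-0.1 -0.1 -1.1] w 0.152
```

View pics/mid.png

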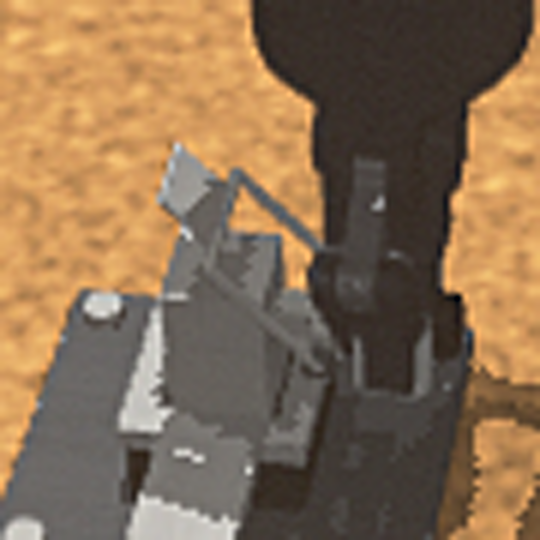

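The picture shows the shank inside the post and the loop straddling it, still open, with a short gap left at the collar (about (300,340)). I'll keep going slowly.

>>> drive_tool(targets=[[0.002,0,0,0,1],[0.002,0,0,0,1],[0.002,0,0,0,1],[0.001,0,0,0,1],[0,0,0,0,1]])

```text
time_s: 9.9
eef_pos: [0.5413, 0.1113, 0.0522]
tcp_rot: [0.004, 0.989, 0.147, 0.005]
force: [-0.8, -0.6, -0.7]
width: 0.152
```

```bash
python3 -c "
from h import *
stand()"
```

```text
t 9.9 TCP stand mm [-43.5   0.3  52.2] tipx 23.5 dyaw 0.12 nose pitch -0.52 roll -0.48 F st [-0.9 -0.3 -0.7] w 0.152
```

>>> drive_tool(targets=[[0.0015,0,0,0,1],[0.0015,0,0,0,1],[0,0,0,0,1]])

```text
time_s: 10.2
eef_pos: [0.5443, 0.1122, 0.0522]
tcp_rot: [0.004, 0.989, 0.147, 0.005]
force: [0.2, -1.1, -1.3]
width: 0.151
```

>>> drive_tool(targets=[[0.001,0,0,0,1],[0.001,0,0,0,1],[0,0,0,0,1]])

```text
time_s: 10.5
eef_pos: [0.5464, 0.1128, 0.0521]
tcp_rot: [0.004, 0.989, 0.147, 0.005]
force: [0.0, -0.3, -1.0]
width: 0.153
```

```bash
python3 -c "
from h import *
stand()"
```

```text
t 10.5 TCP stand mm [-38.2   0.3  52.1] tipx 28.8 dyaw 0.12 nose pitch -0.53 roll -0.48 F st [-0.1 -0.3 -1. ] w 0.153
```

>>> drive_tool(targets=[[0.001,0,0,0,1],[0.001,0,0,0,1],[0,0,0,0,1]])

```text
time_s: 10.8
eef_pos: [0.5477, 0.1132, 0.052]
tcp_rot: [0.004, 0.989, 0.147, 0.004]
force: [-0.7, -1.0, -0.4]
width: 0.151
```

>>> drive_tool(targets=[[0.001,0,0,0,1],[0,0,0,0,1]])

```text
time_s: 11.0
eef_pos: [0.548, 0.1133, 0.0518]
tcp_rot: [0.004, 0.989, 0.147, 0.003]
force: [-1.8, -1.0, 0.7]
width: 0.152
```

```bash
python3 -c "
from h import *
stand()"
```

```text
t 11.0 TCP stand mm [-36.5   0.4  51.8] tipx 30.5 dyaw 0.11 nose pitch -0.77 roll -0.47 F st [-2.  -0.4  0.7] w 0.152
```

>>> drive_tool(targets=[[0.002,0,0,0,1],[0,0,0,0,1]])

```text
time_s: 11.2
eef_pos: [0.5486, 0.1135, 0.0515]
tcp_rot: [0.004, 0.989, 0.147, 0.001]
force: [-4.4, -2.4, 2.2]
width: 0.155
```

Run:
```python
from h import *
stand()
i,K,T=shot('side')
save('home',cv2.resize(i[240:330,225:315],None,fx=6,fy=6,interpolation=cv2.INTER_CUBIC))
```

```text
t 11.2 TCP stand mm [-35.8   0.4  51.5] tipx 31.2 dyaw 0.11 nose pitch -0.99 roll -0.46 F st [-4.9 -1.1  2.2] w 0.155
```

View pics/home.png

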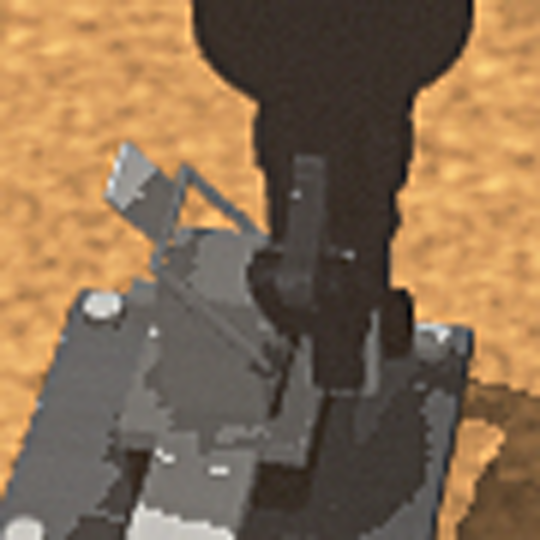

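The picture shows the collar against the near face with the loop still open, at about 5 N push. I'll ease off and release.

>>> drive_tool(targets=[[-0.001,0,0,0,1],[0,0,0,0,1],[0,0,0,0,0.5],[0,0,0,0,0.5],[0,0,0,0,0.5],[0,0,0,0,0.5],[0,0,0,0,0.5]], grip_force=20)

```text
time_s: 11.95
eef_pos: [0.5511, 0.1141, 0.0531]
tcp_rot: [0.004, 0.989, 0.147, 0.005]
force: [0.2, -0.7, 0.4]
width: 0.501
```

```bash
python3 -c "
from h import *
stand()"
```

```text
t 11.95 TCP stand mm [-33.3   0.2  53.1] tipx 33.7 dyaw 0.12 nose pitch -0.48 roll -0.5 F st [ 0.  -0.7  0.4] w 0.501
```

>>> drive_tool(targets=[[-0.003,0,-0.01,0,0.5],[0,0,-0.02,0,0.5],[0,0,-0.03,0,0.5],[0,0,-0.03,0,1],[0,0,-0.02,0,1],[0,0,0,0,1],[0,0,0,0,1]])

```text
time_s: 12.65
eef_pos: [0.5456, 0.1136, 0.1696]
tcp_rot: [0.004, 0.989, 0.147, 0.006]
force: [-0.3, -0.6, -0.1]
width: 0.0
```

Run:
```python
from h import *
stand()
i,K,T=shot('side')
save('rel',cv2.resize(i[220:330,225:335],None,fx=5,fy=5,interpolation=cv2.INTER_CUBIC))
```

```text
t 12.65 TCP stand mm [-38.7   1.4 169.6] tipx 28.3 dyaw 0.12 nose pitch -0.45 roll -0.5 F st [-0.4 -0.5 -0.1] w 0.0
```

View pics/rel.png

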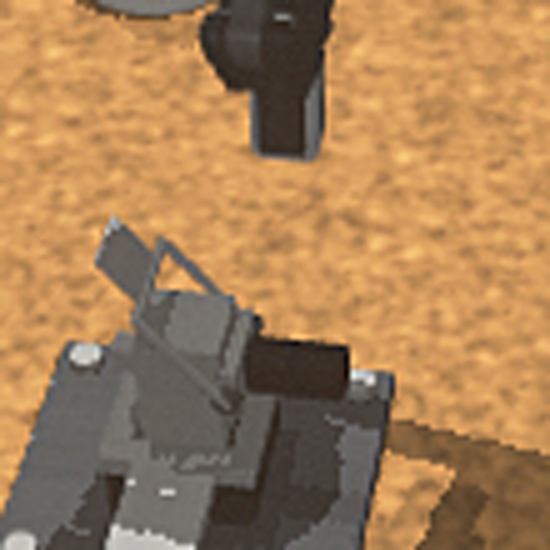

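The pin stays home after release: the collar is on the face, the loop is open, and the tab's outer edge is at crop (95–113, 220–262). I'll check my prediction of the tab and move over it.

Run:
```python
from h import *
i,K,T=shot('side');a=np.radians(YW);ex=np.array([np.cos(a),np.sin(a),0]);ey=np.array([-ex[1],ex[0],0])
for y in(-.012,.012): print(proj(K,T,C+ex*.027+ey*y+[0,0,.122]))
print('seen',[225+113/5,220+220/5],[225+95/5,220+262/5])
```

```text
[245.99582655 261.93936722]
[242.59122927 271.3088609 ]
seen [247.6, 264.0] [244.0, 272.4]
```

>>> drive_tool(targets=[[0.015,0.001,0,0,1],[0.02,0,0,0,1],[0.02,0,0,0,1],[0.01,0,0,0,1],[0,0,0.01,0,1],[0,0,0.01,0,1],[0,0,0,0,1]])

```text
time_s: 13.45
eef_pos: [0.6029, 0.1308, 0.1361]
tcp_rot: [0.003, 0.989, 0.147, -0.005]
force: [0.0, 0.7, -0.2]
width: -0.002
```

```bash
python3 -c "
from h import *
stand()"
```

```text
t 13.45 TCP stand mm [ 21.1   1.2 136.1] tipx 88.1 dyaw 0.11 nose pitch -1.59 roll -0.32 F st [ 0.2  0.6 -0.2] w -0.002
```

>>> drive_tool(targets=[[0.008,0.001,0,0,1],[0,0,0.006,0,1],[0.0,0,0.004,0,1],[0,0,0,0,1]])

```text
time_s: 13.85
eef_pos: [0.6098, 0.1318, 0.1244]
tcp_rot: [0.003, 0.989, 0.147, -0.005]
force: [-0.5, -0.8, -0.7]
width: 0.0
```

```bash
python3 -c "
from h import *
stand()"
```

```text
t 13.85 TCP stand mm [ 28.    0.2 124.4] tipx 95.0 dyaw 0.09 nose pitch -1.68 roll -0.3 F st [-0.7 -0.6 -0.7] w 0.0
```

>>> drive_tool(targets=[[0.001,0,0.003,0,1],[0.0015,0,0.003,0,1],[0.0015,0,0.003,0,1],[0.0015,0,0.003,0,1],[0.0015,0,0.003,0,1],[0.001,0,0.003,0,1],[0,0,0,0,1]])

```text
time_s: 14.55
eef_pos: [0.6207, 0.1347, 0.108]
tcp_rot: [0.003, 0.989, 0.147, -0.002]
force: [0.7, -0.0, 0.6]
width: 0.001
```

```bash
python3 -c "
from h import *
stand()"
```

```text
t 14.55 TCP stand mm [ 39.3  -0.2 108. ] tipx 106.3 dyaw 0.09 nose pitch -1.25 roll -0.35 F st [ 0.7 -0.2  0.6] w 0.001
```

>>> drive_tool(targets=[[0.0,0,0.003,0,1],[0.0005,0,0.003,0,1],[0.0005,0,0.003,0,1],[0.0005,0,0.003,0,1],[0.0005,0,0.003,0,1],[0.0,0,0.003,0,1],[0.0,0,0.002,0,1],[0,0,0,0,1]])

```text
time_s: 15.35
eef_pos: [0.6211, 0.1348, 0.0845]
tcp_rot: [0.003, 0.989, 0.147, -0.004]
force: [-0.1, 1.2, 0.3]
width: -0.003
```

Run:
```python
from h import *
stand()
i,K,T=shot('side')
save('press',cv2.resize(i[220:330,215:325],None,fx=5,fy=5,interpolation=cv2.INTER_CUBIC))
```

```text
t 15.35 TCP stand mm [39.7 -0.2 84.5] tipx 106.7 dyaw 0.09 nose pitch -1.49 roll -0.33 F st [0.2 1.1 0.3] w -0.003
```

View pics/press.png

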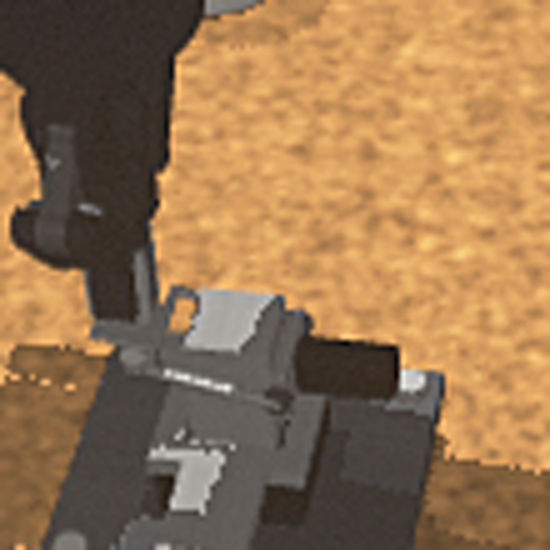

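The finger bears on the tab at (130,330) and the loop's side wire is nearly level; the pin is still home. I'll press on gently.

>>> drive_tool(targets=[[0.002,0,0.002,0,1],[0.001,0,0.002,0,1],[0,0,0.002,0,1],[0,0,0,0,1]])

```text
time_s: 15.8
eef_pos: [0.6241, 0.1357, 0.0783]
tcp_rot: [0.003, 0.989, 0.147, -0.004]
force: [0.6, -0.7, 1.0]
width: 0.002
```

```bash
python3 -c "
from h import *
stand()"
```

```text
t 15.8 TCP stand mm [42.9 -0.2 78.3] tipx 109.9 dyaw 0.09 nose pitch -1.49 roll -0.33 F st [ 0.4 -0.9  1. ] w 0.002
```

>>> drive_tool(targets=[[0,0,0.002,0,1],[0,0,0.002,0,1],[0,0,0,0,1]])

```text
time_s: 16.1
eef_pos: [0.625, 0.1359, 0.0749]
tcp_rot: [0.003, 0.989, 0.147, -0.003]
force: [-0.2, 1.0, 0.4]
width: -0.002
```

>>> drive_tool(targets=[[0,0,0.002,0,1],[0,0,0.001,0,1],[0,0,0,0,1]])

```text
time_s: 16.4
eef_pos: [0.6252, 0.136, 0.0723]
tcp_rot: [0.003, 0.989, 0.147, -0.002]
force: [0.0, 1.2, 1.3]
width: -0.003
```

```bash
python3 -c "
from h import *
stand()"
```

```text
t 16.4 TCP stand mm [44.  -0.3 72.3] tipx 111.0 dyaw 0.1 nose pitch -1.33 roll -0.34 F st [0.4 1.2 1.3] w -0.003
```

>>> drive_tool(targets=[[0,0,0.002,0,1],[0,0,0.001,0,1],[0,0,0,0,1]])

```text
time_s: 16.7
eef_pos: [0.625, 0.1359, 0.0687]
tcp_rot: [0.003, 0.989, 0.147, -0.002]
force: [1.1, 0.0, 1.8]
width: 0.002
```

>>> drive_tool(targets=[[0,0,0.002,0,1],[0,0,0.001,0,1],[0,0,0,0,1]])

```text
time_s: 17.0
eef_pos: [0.6252, 0.1359, 0.0655]
tcp_rot: [0.003, 0.989, 0.147, -0.002]
force: [0.4, -0.1, 0.7]
width: -0.0
```

```bash
python3 -c "
from h import *
stand()"
```

```text
t 17.0 TCP stand mm [43.9 -0.3 65.5] tipx 110.9 dyaw 0.09 nose pitch -1.33 roll -0.34 F st [ 0.3 -0.2  0.7] w -0.0
```

>>> drive_tool(targets=[[0,0,0.002,0,1],[0,0,0.001,0,1],[0,0,0,0,1]])

```text
time_s: 17.3
eef_pos: [0.6247, 0.1357, 0.0619]
tcp_rot: [0.003, 0.989, 0.147, -0.003]
force: [-0.6, -0.8, 0.2]
width: -0.005
```

>>> drive_tool(targets=[[0,0,0.002,0,1],[0,0,0,0,1]])

```text
time_s: 17.5
eef_pos: [0.6242, 0.1356, 0.0592]
tcp_rot: [0.003, 0.989, 0.147, -0.003]
force: [-0.2, 0.2, 0.3]
width: -0.001
```

Run:
```python
from h import *
stand()
i,K,T=shot('side')
save('press2',cv2.resize(i[240:330,215:325],None,fx=6,fy=6,interpolation=cv2.INTER_CUBIC))
```

```text
t 17.5 TCP stand mm [43.  -0.3 59.2] tipx 110.0 dyaw 0.1 nose pitch -1.46 roll -0.34 F st [-0.2  0.3  0.3] w -0.001
```

View pics/press2.png

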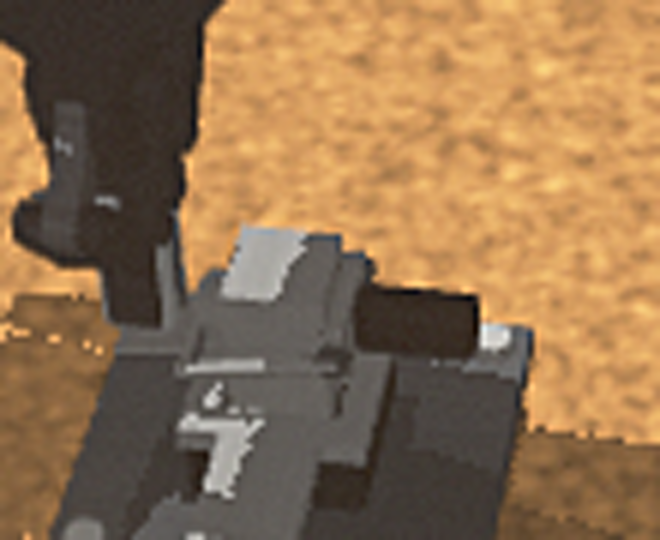

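The side wire now slopes below the level of the shank (hinge (335,355) to (185,370)) at almost zero force, so the bar seems to have snapped past. I'll lift off and look again.

>>> drive_tool(targets=[[0,0,-0.005,0,1],[0,0,-0.015,0,1],[0,0,-0.03,0,1],[0,0,-0.03,0,1],[0,0,-0.03,0,1],[0,0,0,0,1],[0,0,0,0,1]])

```text
time_s: 18.25
eef_pos: [0.6249, 0.1365, 0.1781]
tcp_rot: [0.004, 0.989, 0.147, -0.003]
force: [0.2, -0.1, -0.8]
width: 0.001
```

Run:
```python
from h import *
stand()
i,K,T=shot('side')
save('fin',cv2.resize(i[240:330,215:325],None,fx=6,fy=6,interpolation=cv2.INTER_CUBIC))
a=np.radians(YW);ex=np.array([np.cos(a),np.sin(a),0]);ey=np.array([-ex[1],ex[0],0])
h=C+ex*-.018+[0,0,.0685]
for L in(.5,.7,.873,.95,1.0,1.1,1.19):
    f=.873-L; u=ex*np.cos(f)+np.array([0,0,np.sin(f)])
    print(L,'hinge,bar near end,tab outer near/far',[((proj(K,T,q)-[215,240])*6+2.5).round(0).tolist() for q in(h+ey*.02,h+u*.046+ey*.02,h+u*.07+ey*.012,h+u*.07-ey*.012)])
```

```text
t 18.25 TCP stand mm [ 43.8   0.3 178.1] tipx 110.8 dyaw 0.1 nose pitch -1.37 roll -0.36 F st [ 0.2 -0.2 -0.8] w 0.001
0.5 hinge,bar near end,tab outer near/far [[330.0, 361.0], [179.0, 305.0], [107.0, 256.0], [128.0, 200.0]]
0.7 hinge,bar near end,tab outer near/far [[330.0, 361.0], [173.0, 327.0], [99.0, 289.0], [120.0, 232.0]]
0.873 hinge,bar near end,tab outer near/far [[330.0, 361.0], [173.0, 346.0], [99.0, 318.0], [120.0, 262.0]]
0.95 hinge,bar near end,tab outer near/far [[330.0, 361.0], [175.0, 355.0], [102.0, 332.0], [123.0, 275.0]]
1.0 hinge,bar near end,tab outer near/far [[330.0, 361.0], [176.0, 360.0], [104.0, 340.0], [125.0, 283.0]]
1.1 hinge,bar near end,tab outer near/far [[330.0, 361.0], [180.0, 371.0], [110.0, 357.0], [131.0, 300.0]]
1.19 hinge,bar near end,tab outer near/far [[330.0, 361.0], [185.0, 381.0], [118.0, 372.0], [138.0, 315.0]]
```

View pics/fin.png

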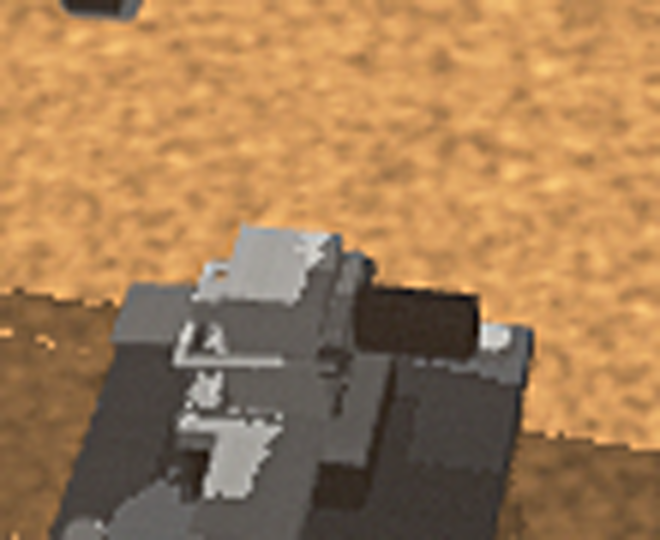

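Measured against the prediction, the bar's near end is at (178,362) and the tab's outer corners at (113,343) and (133,285). That matches a loop angle of about 1.0, holding with the finger away. The collar is against the post and the arm is clear, so I'm handing in.

```bash
python3 -c "
from h import *
a,_,_=shot('side'); b,_,_=shot('side'); print(cv2.absdiff(a[250:330,225:315],b[250:330,225:315]).mean()); stand(); print(manip.sign_off())"
```

```text
1.627037037037037
t 18.4 TCP stand mm [ 43.4   0.4 176.5] tipx 110.4 dyaw 0.1 nose pitch -1.5 roll -0.33 F st [-1.   0.9 -0.2] w 0.004
the job is handed in; nothing more can be done
None
```

I took the pin from its rest and slid it through the cross hole on the first try. I pushed until the collar met the post at about 5 N, which is roughly 1.6 mm of bush travel, then let go. I then pressed the loop down with the closed fingers until it snapped past the pin's end. The job was handed in at 18.4 s; no verdict was reported.

**Last checks:**
- **Loop:** with the fingers lifted away, the side picture shows the loop at about 1.0 rad and staying there. The bar and tab corners lie within 9 enlarged pixels (about 1.5 camera pixels) of where a 1.0 rad loop should be.
- **Pin and arm:** the collar sits against the post's near face. The fingers are about 115 mm above the tab and touch nothing.
- **Stillness:** two final pictures 0.05 s apart differ by 1.6 grey levels on average. I took this as image noise and did not check it further.
- **Press force:** the force readings while pressing the loop stayed under 2 N, below the stated 3 to 10 N. They were only read between moves, so the peak at the snap was probably missed.
- **Other objects:** I did not re-measure the screwdriver, phone and drink. The arm's path stayed well clear of them.

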